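# Snap the cordless driver onto its sprung hanger

### The job

Put the cordless driver away on its hanger: lift it out of the blue holder, push its snap hook down over the front bar of the D-ring until the brass gate flicks shut under the bar, then give it a gentle upward tug so that the ring lifts a little above its unloaded height and proves the catch, and leave the driver hanging still by its hook from the bar. The ring sits on a soft spring: press steadily and gently, stop pressing as soon as the gate has snapped, and never ram the ring against its stops. Leave the other tools and parts on the bench where they are.

Things in the scene. Friction and masses are not known exactly. Their poses are not given: they have to be found in the camera images.
- driver: pen-shaped cordless screwdriver, 210 mm tall, about 0.2 kg, standing bit down in the holder's centre hole (0.7 mm play). Origin at the bit tip, z up, x across the hook. Black body 22 mm diameter up to 93 mm; above it an aluminium hook of 8 mm round bar in the x-z plane: a spine at x = -18 mm, an arch (underside at 160 mm) and a nose coming down at x = +16 mm
- hook_nose (a point): lower end of the hook's free nose, 119 mm above the bit tip at x = +16 mm, axes as the driver's. Between it and the body's top (93 mm) the +x side is an open 26 mm gap: a bar can be brought in sideways there, under the nose; lowering the hook then sends the bar up against the gate and into the hook
- hook_seat (a point): the place in the hook, just under the arch, where the centre of the bar lies when the driver hangs from it: 156 mm above the bit tip, axes as the driver's
- grip (a point): middle of the orange grip block on top of the arch, 20 mm (x) by 16 mm (y), 167 to 210 mm above the bit tip; this point is 191 mm up, 35 mm over the hook seat, and fingertips just clear the arch with the TCP here. Axes as the driver's
- gate (a joint): angle (rad) of the brass gate, a 5 mm rod hinged on the spine 31 mm below the hook seat and reaching to the nose; 0 = shut, springs shut, opens only inwards (up). A bar near x = 0 (within 4 mm) needs 9 to 15 N to pass it, varying with friction, and is past when 27 mm above the hinge, 4 mm short of the seat; the push then drops and the gate flicks shut under the bar
- stand: fixed tool hanger: grey base 100 by 120 mm, 16 mm high, with an upright steel post 14 mm diameter, 276 mm high, coil spring, and a yellow slide carrying a flat, level steel D-ring that points to the stand's -x. Origin at the foot of the post on the bench, z up
- ring_bar (a point): middle of the D-ring's straight front bar (8 mm round, 52 mm long, along y), 100 mm to the stand's -x from the post, 230 mm above the bench when unloaded; the ring's hole behind it is 40 mm (x) by 44 mm (y). Axes as the stand's. The hook's nose goes down into the hole and its spine stays outside on the -x side, so the driver's x must point along the stand's x
- hanger (a joint): height (m) of the sprung D-ring slide: 0 = unloaded, negative = pressed down, positive = pulled up; soft damped spring, about 250 N/m, stops at -0.075 and +0.030. Under the hook's push the ring sinks 35 to 62 mm before the gate gives, by an amount that varies from run to run; then it springs back up into the hook. The hanging driver pulls it down 5 to 12 mm
- holder: fixed blue block 90 by 170 by 65 mm high with three holes 60 mm deep in a row along y; the driver stands in the centre one. Origin under its centre
- mini_red: small red screwdriver 12 mm diameter, 108 mm long, standing in the holder's +y hole; bystander; origin at its lower end
- mini_green: small green screwdriver 12 mm diameter, 108 mm long, standing in the holder's -y hole; bystander; origin at its lower end
- board: loose green circuit board 70 by 110 mm lying on the bench, bystander; origin under its centre
- flux: white bottle with a red cap, 40 mm diameter, 110 mm high, bystander; origin under its centre
- jar: amber jar with a black cap, 50 mm diameter, 60 mm high, bystander; origin under its centre
- tape: yellow tape ring 90 mm outside diameter, 19 mm high, bystander; origin under its centre
- tweezers: steel tweezers 130 mm long lying on the bench, bystander; origin under their middle
Mind the look-alikes: they are no part of the job. Leave any red look-alike of the driver alone.

How it is judged (in metres and radians):
On the way, in this order (a step that is already met when the one before it is completed fails the run):
1. the driver is lifted out of its holder (height (world z) of driver above 0.067 m and distance of driver from where it was at the start of the episode above 0.06 m), for 0.1 s.
2. the ring's bar is inside the hook and the gate has shut under it (x of ring_bar in the frame of hook_seat between -0.014 and 0.013 m and z of ring_bar in the frame of hook_seat between -0.028 and 0.006 m and y of ring_bar in the frame of hook_seat between -0.026 and 0.026 m and value of joint gate below 0.12 rad), for 0.15 s.
3. the latched driver is tugged upwards so that the ring lifts at least 3 mm above its unloaded height (value of joint hanger above 0.003 m and value of joint gate below 0.15 rad and z of ring_bar in the frame of hook_seat between -0.03 and -0.015 m), for 0.1 s.
At the end, for the whole second after the job is handed in: the driver hangs by its hook from the D-ring's front bar: bar centre within 10 mm across and 6 mm in height of the hook seat, gate shut (under 0.12 rad), driver within 0.3 rad of upright and moving slower than 0.05 m/s, the ring sunk only by the driver's weight (0 to 20 mm) (x of ring_bar in the frame of hook_seat between -0.01 and 0.01 m and z of ring_bar in the frame of hook_seat between -0.006 and 0.006 m and y of ring_bar in the frame of hook_seat between -0.026 and 0.026 m and value of joint gate below 0.12 rad and angle between driver's own z axis and vertical below 0.3 rad and linear speed of driver below 0.05 m/s and value of joint hanger between -0.02 and 0 m); the robot touches nothing.
It fails at once if the ring is rammed down to its lower stop (pressed down 72 mm or more) (value of joint hanger below -0.072 m).
It fails at once if the hook is pressed on hard after the gate has snapped shut over the bar (ring still held 50 mm or more down) (value of joint hanger below -0.05 m and value of joint gate below 0.12 rad and z of ring_bar in the frame of hook_seat above -0.006 m and distance between ring_bar and hook_seat below 0.03 m).
It fails at once if the ring is yanked up to its upper stop (lifted 26 mm or more) (value of joint hanger above 0.026 m).
It fails at once if the driver presses or pulls on the hanger with more than 30 N (contact force between driver and stand above 30 N).
It fails at once if another tool or part is moved by more than 30 mm (distance of any of mini_red, mini_green, board, flux, jar, tape, tweezers from where it was at the start of the episode above 0.03 m).
It also fails if it takes over 67 s, if anything falls off the work surface, if the arm or the gripper's body presses on something with over 40 N, if the wrist force passes 120 N, or if a joint passes its speed limit or range.

### The arm

A 6-joint arm with a two-finger parallel gripper is mounted at the origin on the work surface. World frame = base frame: x ahead of the robot, y to its left, z up, the work surface at z = 0. Lengths are in m, angles in degrees, forces in N, time in s.
With the tool pointing down it reaches from about 0.35 to 0.875 m from the base axis. Payload 4.2 kg.
Tool frame: the origin (TCP) lies between the finger pads, 19 mm behind the fingertips; this is the grasp point; z points along the fingers, y is the line along which they close (so a half turn about z gives the same grasp; the last joint's range is limited). The gripper opens to 87 mm and grips with 3 to 60 N. Pads are 19 mm wide; open, the fingers measure 117 mm over their backs; the gripper's body (75 mm by 190 mm) begins 51 mm behind the grasp point.
Start: joints at [80.248, 22.042, 0.453, 0, -68.411, -14.817], TCP at [0.26, 0.568, 0.241] pointing down, gripper open.
Joint ranges: [-179.83, 179.83], [-69.29, 118.12], [-61.27, 80.66], [-181.25, 117.63], [-171.15, -9.14], [-177.46, 177.46]. Speed limits (degrees/s): [159.86, 159.86, 180, 180, 180, 180].

### API

Orientations are given as a 3x3 rotation matrix whose columns are the frame's x, y, z axes.
In Python, from station import sensors, eyes, workorder gives the robot as it stands.
- The arm moves only by the tool drive_effector, called as name(argument=value, ...) on one line, values as JSON. Schema: {"type":"object","properties":{"deltas":{"type":"object","properties":{"motion":{"type":"array","items":{"type":"array","items":{"type":"number"},"minItems":7,"maxItems":7},"minItems":1,"maxItems":8}},"additionalProperties":false,"required":["motion"]},"only":{"type":"string"},"quiet":{"type":"boolean"},"lines":{"type":"string"}},"required":["deltas"],"additionalProperties":false}. deltas is an object whose key "motion" holds a list of rows, 1 to 8 of them, each of 7 numbers: the opening from 0.0 (shut) to 1.0 (fully open), then dx, dy, dz in m, then a rotation vector rx, ry, rz in degrees; each row is the pose to reach, as a shift and turn from the pose commanded when the call began, along the tool's axes at that moment; what a row does not reach only later rows make up. A row lasts 1/10 s, in which the tool goes at most 0.05 m and 8.59 degrees, less where a joint would pass 70% of its speed; a pose out of reach is approached as far as the arm can. The fingers move at their own pace and stop on an object; the grip force is fixed at half the most. Time passes only in rows, so rows that do not move let the fingers close. The tool returns the time, the measured TCP pose, the force, the opening and the grip force at its end. only (a regular expression) keeps the lines of the reply that match it, lines (a string "A,B") keeps lines A to B, and quiet returns only ok. Input that does not fit is refused with a message, and nothing moves.
- sensors.sense(): the state, without advancing time (a new reading comes with each control period).
- eyes.capture(name): name is "side" or "top"; returns a dict with "pixels" (384x512x3 uint8, red, green, blue), "z_map" (384x512 float32, m along the optical axis (not along the pixel's ray), 0 where there is no reading), "K" (3x3 intrinsics, pixels), "world_from_camera" (4x4, takes a point from camera to world coordinates). Camera axes: x right, y up, looking along -z (the intrinsics and any distortion apply to the point x, -y, -z); pixel columns grow to the right and rows downward; lengths in m; the calibration is good to about 2 mm. A picture is of the moment at which its call begins.
- workorder.finish_job(): hands the job in; it is judged then, once.
The state is a dict: "time_s": time; "joints": joint angles; "joint_velocities": joint speeds; "effort": joint torques, N m; "tcp_pos": TCP position; "ee_rot": TCP orientation; "wrist_force": force on the tool from outside, world axes, zero at the start; "moment": the same for the moment, N m; "gripper_width": opening from 0.0 (shut) to 1.0 (fully open); "gripper_force": force on a finger pad.
Only numpy, scipy, OpenCV 4.12 (cv2) and the standard library are available. Lean on these libraries where they do the work, as an engineer would, in place of code of your own. Each camera call takes 0.05 s, during which the arm holds its last target. There are 200 camera calls.

## Working session

There is one attempt and no reset: what is moved stays moved. The work goes in short steps, Python scripts to look and compute and a tool call to move; the robot and the scene stay as the last step left them, time stands still between calls to the robot, and variables do not carry over. Pictures are saved under pics/ and viewed, at most 10 in all, crops included, and the job is handed in when it is done.

```bash
mkdir -p pics
```

Create h.py:
```python
import numpy as np, cv2
from station import sensors, eyes, workorder
def cap(name,tag):
    c=eyes.capture(name); np.savez(f'{tag}.npz',**{k:c[k] for k in c}); cv2.imwrite(f'pics/{tag}.png',cv2.resize(c['pixels'][:,:,::-1],None,fx=1.5,fy=1.5)); return c
def pt(c,u,v,z=None):
    K=c['K'];T=c['world_from_camera'];z=c['z_map'][int(v),int(u)] if z is None else z
    p=np.array([(u-K[0,2])/K[0,0]*z,-(v-K[1,2])/K[1,1]*z,-z,1]); return (T@p)[:3]
def cloud(c):
    z=c['z_map'];v,u=np.mgrid[:z.shape[0],:z.shape[1]];K=c['K'];T=c['world_from_camera']
    p=np.stack([(u-K[0,2])/K[0,0]*z,-(v-K[1,2])/K[1,1]*z,-z],-1); return p@T[:3,:3].T+T[:3,3]
```

Run:
```python
from h import *
for n in('side','top'):
    c=cap(n,n+'0'); print(c.keys(),c['K'],c['world_from_camera'].round(3))
s=sensors.sense();print(s['time_s'],s['tcp_pos'],s['ee_rot'],s['wrist_force'])
```

```text
dict_keys(['pixels', 'z_map', 'K', 'world_from_camera']) [[480.19902373   0.         252.70144931]
 [  0.         480.19902373 191.78600093]
 [  0.           0.           1.        ]] [[ 0.792  0.327 -0.515 -0.105]
 [-0.61   0.396 -0.686 -0.855]
 [-0.021  0.858  0.513  0.838]
 [ 0.     0.     0.     1.   ]]
dict_keys(['pixels', 'z_map', 'K', 'world_from_camera']) [[358.43231512   0.         252.29818809]
 [  0.         358.43231512 193.39940143]
 [  0.           0.           1.        ]] [[ 0.018  0.997 -0.069  0.496]
 [-1.     0.017 -0.006  0.048]
 [-0.005  0.069  0.998  1.191]
 [ 0.     0.     0.     1.   ]]
0.1 [0.25965261 0.56799337 0.24025009] [[ 9.09406138e-01 -4.15908628e-01 -6.99527951e-04]
 [-4.15909200e-01 -9.09404356e-01 -1.80398665e-03]
 [ 1.14139846e-04  1.93149664e-03 -9.99998128e-01]] [0.24899012 0.17144686 0.07765203]
```

View pics/side0.png

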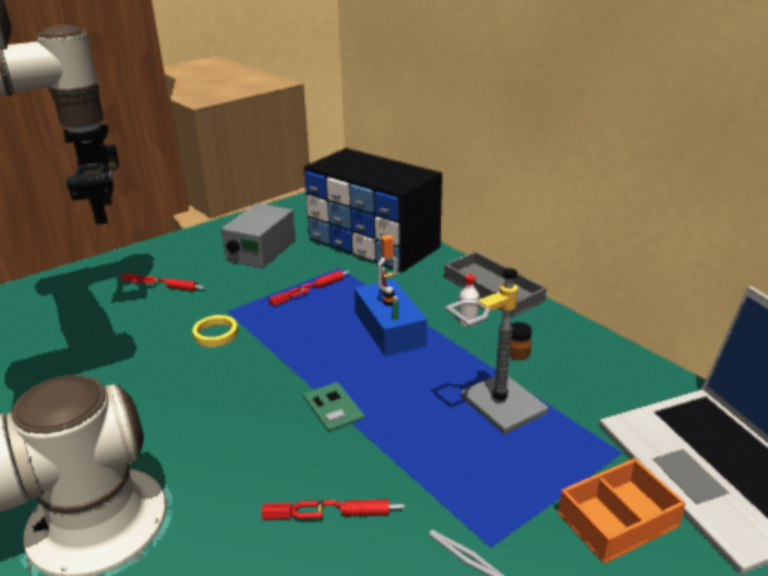

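View pics/top0.png

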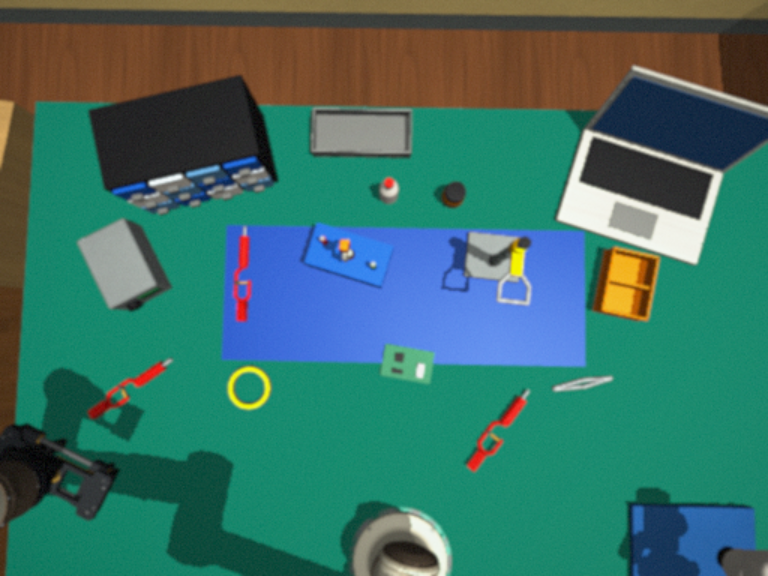

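Candidates: an upright driver with an orange grip in the blue holder (side 388,265; top 344,248), and three red look-alikes lying on the bench (side 310,288 / 162,283 / 330,510). The upright one in the holder fits. I'll confirm it in a crop and measure it.

Run:
```python
from h import *
L=lambda t:dict(np.load(t+'.npz'))
s=L('side0');t=L('top0')
a=cv2.resize(s['pixels'][150:240,220:295],None,fx=5,fy=5,interpolation=2)
b=cv2.resize(t['pixels'][140:215,195:270],None,fx=5,fy=5,interpolation=2)
b=np.vstack([b,np.zeros((75,375,3),np.uint8)])
cv2.imwrite('pics/crop1.png',np.hstack([a,b])[:,:,::-1])
a=cv2.resize(s['pixels'][175:290,280:370],None,fx=4,fy=4,interpolation=2)
b=cv2.resize(t['pixels'][145:215,290:365],None,fx=5,fy=5,interpolation=2)
b=np.vstack([b,np.zeros((110,375,3),np.uint8)])
cv2.imwrite('pics/crop2.png',np.hstack([a,b])[:,:,::-1])
for n,c in(('side',s),('top',t)):
    p=cloud(c);hsv=cv2.cvtColor(c['pixels'],cv2.COLOR_RGB2HSV).astype(int)
    H,S,V=hsv[...,0],hsv[...,1],hsv[...,2];P=p
    def rep(l,m):
        q=p[m]; print(n,l,m.sum(),'med',np.median(q,0).round(4),'min',np.percentile(q,3,0).round(4),'max',np.percentile(q,97,0).round(4)) if m.any() else print(n,l,0)
        return q
    m0=(P[...,0]>.45)&(P[...,0]<.75)
    rep('grip',m0&(H>3)&(H<20)&(S>150)&(P[...,2]>.15)&(P[...,2]<.24)&(P[...,1]>-.05)&(P[...,1]<.2))
    q=rep('slide',m0&(H>20)&(H<35)&(S>150)&(P[...,2]>.18)&(P[...,1]<0))
    q=rep('holder',(H>95)&(H<125)&(S>120)&(P[...,2]>.061)&(P[...,2]<.07)&(P[...,1]>-.02)&(P[...,1]<.25)&m0)
    r=cv2.minAreaRect((q[:,:2]*1000).astype(np.float32));print(r)
    q=rep('ring',m0&(S<90)&(P[...,2]>.215)&(P[...,2]<.245)&(P[...,1]<-.1))
    q=rep('base',m0&(P[...,2]>.012)&(P[...,2]<.02)&(P[...,1]<-.08)&(P[...,1]>-.4)&(S<90))
    if len(q):print(cv2.minAreaRect((q[:,:2]*1000).astype(np.float32)))
```

```text
side grip 102 med [0.645  0.1149 0.1977] min [0.6371 0.1095 0.1751] max [0.6551 0.1258 0.2147]
side slide 142 med [ 0.623  -0.1964  0.2376] min [ 0.596 -0.206  0.234] max [ 0.6553 -0.1816  0.2495]
side holder 771 med [0.6417 0.1056 0.0652] min [0.5934 0.0359 0.0618] max [0.7014 0.201  0.0682]
((649.6668701171875, 119.03523254394531), (177.68365478515625, 91.90640258789062), 74.02294158935547)
side ring 201 med [ 0.5635 -0.189   0.2328] min [ 0.5428 -0.2157  0.2271] max [ 0.5945 -0.1591  0.2356]
side base 1122 med [ 0.6552 -0.2168  0.0164] min [ 0.6076 -0.3901  0.0128] max [ 0.7453 -0.1418  0.0192]
((670.1547241210938, -269.149169921875), (125.12632751464844, 286.7001953125), 12.524044036865234)
top grip 20 med [0.6423 0.1192 0.2135] min [0.6372 0.1134 0.1967] max [0.6547 0.1245 0.2165]
top slide 159 med [ 0.6243 -0.1898  0.2364] min [ 0.5971 -0.1998  0.2291] max [ 0.6496 -0.1824  0.2489]
top holder 1203 med [0.6476 0.1112 0.0641] min [0.5973 0.0403 0.0613] max [0.7012 0.1985 0.068 ]
((649.7924194335938, 118.64437866210938), (170.0137176513672, 90.1265640258789), 73.70883178710938)
top ring 195 med [ 0.5653 -0.1896  0.2323] min [ 0.5437 -0.2164  0.2279] max [ 0.6249 -0.1586  0.236 ]
top base 772 med [ 0.6685 -0.1865  0.015 ] min [ 0.6093 -0.3911  0.0123] max [ 0.7454 -0.1408  0.0189]
((670.6842041015625, -268.8507995605469), (123.17073822021484, 285.8943176269531), 11.55979061126709)
```

View pics/crop1.png

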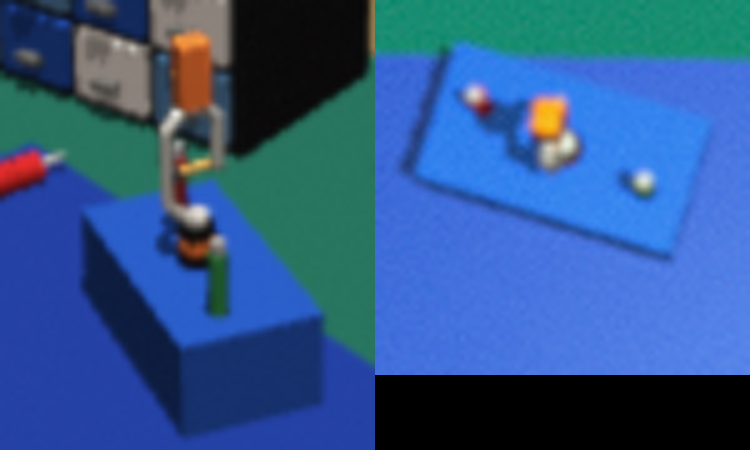

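View pics/crop2.png

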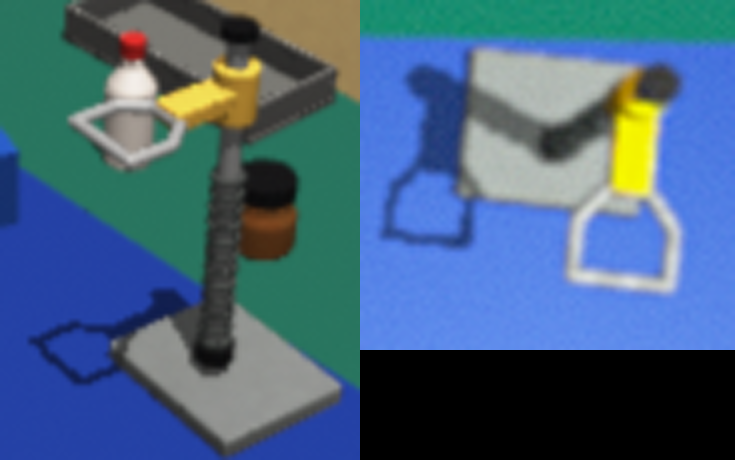

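The crops confirm it. The upright driver has its orange grip at crop (190,70), an aluminium hook with the spine left (168,160) and nose right (217,140), and a brass gate, so it is the real one. In the top crop the D-ring's bar runs (572,277)–(672,287). Next: yaw of the driver and bar.

Run:
```python
from h import *
L=lambda t:dict(np.load(t+'.npz'))
s=L('side0');t=L('top0')
def ray(c,u,v,z):
    a=pt(c,u,v,.5);b=pt(c,u,v,1.);return (a+(b-a)*(z-a[2])/(b[2]-a[2])).round(4)
S=lambda u,v:(220+u/5-.4,150+v/5-.4)
print('spine',[ray(s,*S(166,v),.005+h) for v,h in((165,.125),)],'nose',ray(s,*S(218,160),.005+.119))
for n,c in(('side',s),('top',t)):
    p=cloud(c);hsv=cv2.cvtColor(c['pixels'],cv2.COLOR_RGB2HSV).astype(int);Sa=hsv[...,1];V=hsv[...,2]
    d=np.hypot(p[...,0]-.65,p[...,1]-.119)
    m=(d<.035)&(p[...,2]>.125)&(p[...,2]<.17)&(Sa<100)&(V>90)
    v,u=np.nonzero(m);q=p[m]
    print(n,len(q));o=np.argsort(u)
    if n=='side':
        for i in o[::2]:print(u[i],v[i],q[i].round(4))
    q=q[:,:2]-q[:,:2].mean(0);w,e=np.linalg.eigh(q.T@q);print('pca',e[:,1],np.sqrt(w/len(q)))
# bar ends: top crop2 offset (290,145), side crop2 offset (280,175) x4
T=lambda u,v:(290+u/5-.4-72,145+v/5-.4)
for e in((572,277),(672,287)):print('bar top',ray(t,*T(*e),.23))
Q=lambda u,v:(280+u/4-.4,175+v/4-.4)
for e in((75,119),(132,163)):print('bar side',ray(s,*Q(*e),.23))
for n,c in(('side',s),('top',t)):
    p=cloud(c);m=(p[...,2]>.222)&(p[...,2]<.24)&(p[...,1]>-.225)&(p[...,1]<-.15)&(p[...,0]>.53)&(p[...,0]<.555)
    q=p[m];k=np.polyfit(q[:,1],q[:,0],1);print(n,len(q),q.mean(0).round(4),'dx/dy',k, np.median(q[:,2]))
    m=(p[...,2]>.26)&(p[...,2]<.29)&(p[...,1]<-.15)&(p[...,1]>-.24)&(abs(p[...,0]-.65)<.03);print('posttop',p[m].mean(0),p[m].max(0),p[m].min(0))
```

```text
spine [array([0.6378, 0.1324, 0.13  ])] nose [0.6718 0.1256 0.124 ]
side 73
252 176 [0.6286 0.1232 0.1595]
252 175 [0.6285 0.123  0.163 ]
252 181 [0.6323 0.1288 0.139 ]
252 179 [0.6295 0.1249 0.1485]
252 183 [0.627  0.1219 0.1372]
252 185 [0.6284 0.1241 0.1289]
253 175 [0.6328 0.1238 0.1612]
253 178 [0.6318 0.1229 0.1519]
253 182 [0.6299 0.1208 0.14  ]
253 180 [0.6285 0.1187 0.1482]
253 184 [0.6271 0.1173 0.1359]
253 177 [0.6328 0.124  0.1544]
253 186 [0.6296 0.1209 0.1265]
254 183 [0.6341 0.1216 0.1348]
254 174 [0.6332 0.1195 0.1661]
254 182 [0.6343 0.1218 0.138 ]
255 174 [0.6377 0.1206 0.1641]
255 173 [0.638  0.1208 0.1672]
258 182 [0.648  0.1202 0.1337]
261 172 [0.6533 0.1121 0.1688]
262 178 [0.6647 0.1221 0.1404]
262 181 [0.6603 0.1167 0.1341]
262 174 [0.6583 0.1138 0.1597]
262 176 [0.6654 0.1229 0.1466]
262 171 [0.6617 0.1179 0.1668]
262 172 [0.6619 0.1183 0.1633]
263 178 [0.6638 0.1163 0.1432]
263 173 [0.661  0.1125 0.1626]
263 182 [0.6646 0.1175 0.1288]
263 179 [0.663  0.1152 0.1406]
263 175 [0.6646 0.1171 0.1527]
263 176 [0.6601 0.1114 0.1534]
264 182 [0.668  0.117  0.1278]
264 180 [0.6657 0.114  0.1368]
264 178 [0.6658 0.114  0.1435]
264 175 [0.6621 0.1092 0.157 ]
264 173 [0.6661 0.1142 0.1602]
pca [-0.98193411  0.18922314] [0.00274016 0.01620565]
top 20
pca [-0.9824193   0.18668776] [0.00249554 0.01267279]
bar top [ 0.5486 -0.1606  0.23  ]
bar top [ 0.5442 -0.2141  0.23  ]
bar side [ 0.5526 -0.1572  0.23  ]
bar side [ 0.5461 -0.2122  0.23  ]
side 80 [ 0.5467 -0.1898  0.2329] dx/dy [0.042903   0.55486388] 0.23342600898785443
posttop [ 0.64539192 -0.19641142  0.27292138] [ 0.65978638 -0.18405673  0.27992372] [ 0.63626544 -0.20529494  0.26034885]
top 75 [ 0.5478 -0.1881  0.2319] dx/dy [0.03990277 0.55535065] 0.23229593342097943
posttop [ 0.64633795 -0.19507673  0.27421397] [ 0.65576868 -0.18537545  0.27798561] [ 0.63704259 -0.2046768   0.2645103 ]
```

Add to h.py:
```python
def go(p,yaw=None):
    s=sensors.sense();R=np.array(s['ee_rot']);d=R.T@(np.array(p)-s['tcp_pos'])
    y=np.degrees(np.arctan2(R[1,0],R[0,0]))
    print('t',s['time_s'],'tcp',np.round(s['tcp_pos'],4),'yaw',y.round(2),'tilt',R[:,2].round(4),'F',np.round(s['wrist_force'],2),'M',np.round(s['moment'],2),'w',s['gripper_width'],'| d',d.round(4),'rz',None if yaw is None else round(y-yaw,2))
```

```text
(no output)
```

drive_effector(deltas={"motion": [[1, 0.04, 0.018, -0.02, 0, 0, -2], [1, 0.08, 0.037, -0.049, 0, 0, -4], [1, 0.12, 0.055, -0.049, 0, 0, -6], [1, 0.16, 0.074, -0.049, 0, 0, -8], [1, 0.2, 0.092, -0.049, 0, 0, -10], [1, 0.24, 0.11, -0.049, 0, 0, -13], [1, 0.28, 0.128, -0.049, 0, 0, -13], [1, 0.32, 0.147, -0.049, 0, 0, -13]]})

```text
time_s: 0.9
tcp_pos: [0.4904, 0.3001, 0.2899]
ee_rot: [[0.98, -0.2, -0.001], [-0.2, -0.98, -0.0], [-0.001, 0.0, -1.0]]
wrist_force: [1.0, 0.5, 0.2]
gripper_width: 0.998
gripper_force: 0.0
```

```bash
python3 -c "
from h import *
go([.648,.119,.29],-11.5)"
```

```text
t 0.9 tcp [0.4904 0.3001 0.2899] yaw -11.55 tilt [-6.e-04 -4.e-04 -1.e+00] F [0.97 0.55 0.19] M [ 0.03 -0.06  0.04] w 0.9984079970139091 | d [ 0.1906  0.1459 -0.0002] rz -0.05
```

drive_effector(deltas={"motion": [[1, 0.038, 0.029, 0, 0, 0, 0], [1, 0.076, 0.058, 0, 0, 0, 0], [1, 0.114, 0.087, 0, 0, 0, 0], [1, 0.152, 0.117, 0, 0, 0, 0], [1, 0.19, 0.146, 0, 0, 0, 0], [1, 0.19, 0.146, 0, 0, 0, 0], [1, 0.19, 0.146, 0.03, 0, 0, 0], [1, 0.19, 0.146, 0.05, 0, 0, 0]]})

```text
time_s: 1.7
tcp_pos: [0.646, 0.1201, 0.2382]
ee_rot: [[0.979, -0.202, -0.002], [-0.202, -0.979, 0.0], [-0.002, 0.0, -1.0]]
wrist_force: [0.5, 0.0, -0.9]
gripper_width: 1.001
gripper_force: 0.0
```

Run:
```python
from h import *
go([.648,.119,.196],-11.5)
s=cap('side','s1');t=cap('top','t1')
a=cv2.resize(s['pixels'][110:220,200:310],None,fx=4,fy=4,interpolation=2)
b=cv2.resize(t['pixels'][130:220,185:275],None,fx=4,fy=4,interpolation=2)
b=np.vstack([b,np.zeros((80,360,3),np.uint8)])
cv2.imwrite('pics/crop3.png',np.hstack([a,b])[:,:,::-1])
```

```text
t 1.7 tcp [0.646  0.1201 0.2382] yaw -11.64 tilt [-2.3e-03  1.0e-04 -1.0e+00] F [ 0.48  0.03 -0.88] M [0.03 0.05 0.03] w 1.0010679292172122 | d [0.0023 0.0006 0.0422] rz -0.14
```

View pics/crop3.png

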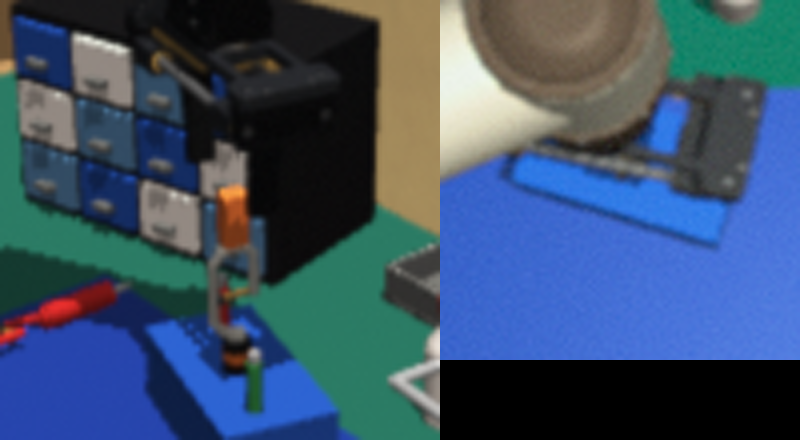

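The side crop shows the open gripper straddling the orange block (232,215). Descending and gripping.

drive_effector(deltas={"motion": [[1, 0.002, 0, 0.015, 0, 0, 0], [1, 0.002, 0, 0.03, 0, 0, 0], [1, 0.002, 0, 0.039, 0, 0, 0], [1, 0.002, 0, 0.039, 0, 0, 0], [0, 0.002, 0, 0.039, 0, 0, 0], [0, 0.002, 0, 0.039, 0, 0, 0], [0, 0.002, 0, 0.039, 0, 0, 0], [0, 0.002, 0, 0.039, 0, 0, 0]]})

```text
time_s: 2.6
tcp_pos: [0.6488, 0.1202, 0.2019]
ee_rot: [[0.98, -0.2, 0.001], [-0.2, -0.98, 0.0], [0.001, -0.001, -1.0]]
wrist_force: [-0.9, 0.4, -0.9]
gripper_width: 0.723
gripper_force: 0.0
```

drive_effector(deltas={"motion": [[0, 0, 0, 0, 0, 0, 0], [0, 0, 0, 0, 0, 0, 0], [0, 0, 0, 0, 0, 0, 0], [0, 0, 0, 0, 0, 0, 0]]})

```text
time_s: 3.0
tcp_pos: [0.6486, 0.1201, 0.2012]
ee_rot: [[0.98, -0.201, -0.0], [-0.201, -0.98, -0.0], [-0.0, 0.0, -1.0]]
wrist_force: [-0.9, -0.2, 0.5]
gripper_width: 0.359
gripper_force: 0.0
```

```bash
python3 -c "
from h import *
go([.648,.119,.3],-4.5)"
```

```text
t 3.0 tcp [0.6486 0.1201 0.2012] yaw -11.57 tilt [-1.e-04 -0.e+00 -1.e+00] F [-0.89 -0.25  0.49] M [-0.01  0.01 -0.01] w 0.35853075125953887 | d [-0.0003  0.0012 -0.0988] rz -7.07
```

drive_effector(deltas={"motion": [[0, 0, 0, 0.003, 0, 0, 0], [0, 0, 0, 0.003, 0, 0, 0], [0, 0, 0, 0.003, 0, 0, 0], [0, 0, 0, 0.003, 0, 0, 0], [0, 0, 0, 0.003, 0, 0, 0], [0, 0, 0, 0.003, 0, 0, 0]]})

```text
time_s: 3.6
tcp_pos: [0.6483, 0.12, 0.1978]
ee_rot: [[0.98, -0.201, -0.001], [-0.201, -0.98, -0.0], [-0.001, 0.0, -1.0]]
wrist_force: [0.0, 1.1, -2.5]
gripper_width: 0.181
gripper_force: 30.0
```

```bash
python3 -c "
from h import *
go([.648,.119,.3],-4.5)"
```

```text
t 3.6 tcp [0.6483 0.12   0.1978] yaw -11.57 tilt [-1.e-03 -3.e-04 -1.e+00] F [ 0.02  1.11 -2.54] M [-0.01 -0.    0.01] w 0.18108279244994419 | d [-1.000e-04  1.100e-03 -1.022e-01] rz -7.07
```

drive_effector(deltas={"motion": [[0, 0, 0, -0.01, 0, 0, 0], [0, 0, 0, -0.03, 0, 0, 0], [0, 0, 0, -0.05, 0, 0, 0], [0, 0, 0, -0.07, 0, 0, 0], [0, 0, 0, -0.09, 0, 0, 0], [0, 0, 0, -0.11, 0, 0, 0], [0, 0, 0, -0.132, 0, 0, 0], [0, 0, 0, -0.132, 0, 0, 0]]})

```text
time_s: 4.4
tcp_pos: [0.6499, 0.1201, 0.3351]
ee_rot: [[0.98, -0.2, 0.008], [-0.2, -0.98, 0.002], [0.008, -0.003, -1.0]]
wrist_force: [-0.2, 0.3, -1.7]
gripper_width: 0.18
gripper_force: 30.0
```

```bash
python3 -c "
from h import *
go([.488,-.182,.33],-4.5)"
```

```text
t 4.4 tcp [0.6499 0.1201 0.3351] yaw -11.56 tilt [ 0.0083  0.0018 -1.    ] F [-0.22  0.28 -1.67] M [-0.02 -0.19 -0.  ] w 0.1797407624740327 | d [-0.0981  0.3285  0.0032] rz -7.06
```

drive_effector(deltas={"motion": [[0, -0.006, 0.02, 0, 0, 0, -1], [0, -0.018, 0.06, 0, 0, 0, -2], [0, -0.03, 0.1, 0, 0, 0, -3], [0, -0.042, 0.14, 0, 0, 0, -4], [0, -0.054, 0.18, 0, 0, 0, -5], [0, -0.066, 0.22, 0, 0, 0, -6], [0, -0.078, 0.26, 0, 0, 0, -7], [0, -0.087, 0.29, 0, 0, 0, -7]]})

```text
time_s: 5.2
tcp_pos: [0.503, -0.1482, 0.3296]
ee_rot: [[0.997, -0.08, -0.002], [-0.08, -0.997, 0.0], [-0.002, -0.0, -1.0]]
wrist_force: [-1.0, 0.6, -2.1]
gripper_width: 0.182
gripper_force: 30.0
```

```bash
python3 -c "
from h import *
go([.488,-.182,.33],-4.5)"
```

```text
t 5.2 tcp [ 0.503  -0.1482  0.3296] yaw -4.61 tilt [-1.6e-03  3.0e-04 -1.0e+00] F [-0.99  0.56 -2.15] M [-0.03 -0.19 -0.01] w 0.1822269245213981 | d [-0.0123  0.0349 -0.0004] rz -0.11
```

drive_effector(deltas={"motion": [[0, -0.005, 0.014, 0.005, 0, 0, 0], [0, -0.01, 0.026, 0.01, 0, 0, 0], [0, -0.012, 0.035, 0.015, 0, 0, 0], [0, -0.012, 0.035, 0.015, 0, 0, 0], [0, -0.012, 0.035, 0.015, 0, 0, 0], [0, -0.012, 0.035, 0.015, 0, 0, 0]]})

```text
time_s: 5.8
tcp_pos: [0.4911, -0.1798, 0.3152]
ee_rot: [[0.997, -0.079, 0.0], [-0.079, -0.997, 0.0], [0.0, -0.0, -1.0]]
wrist_force: [-0.4, 0.5, -2.4]
gripper_width: 0.181
gripper_force: 30.0
```

Run:
```python
from h import *
go([.548,-.187,.315],-4.5)
s=cap('side','s2');t=cap('top','t2')
cv2.imwrite('pics/crop4.png',cv2.resize(s['pixels'][90:240,240:400],None,fx=4,fy=4,interpolation=2)[:,:,::-1])
T=s['world_from_camera'];
```

```text
t 5.8 tcp [ 0.4911 -0.1798  0.3152] yaw -4.5 tilt [ 3.e-04  0.e+00 -1.e+00] F [-0.43  0.52 -2.42] M [-0.02 -0.01 -0.02] w 0.18110433607128504 | d [0.0573 0.0027 0.0002] rz -0.0
```

View pics/crop4.png

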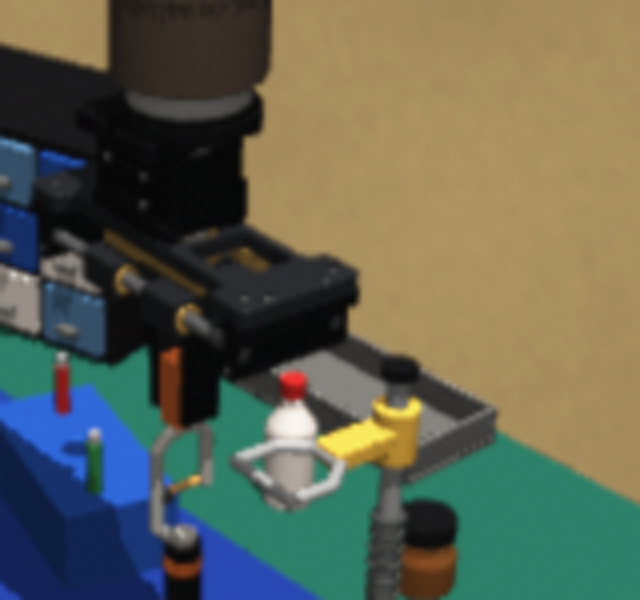

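The crop shows the driver held upright with the spine at column 157 and the nose at 207. The bar runs (237,460)–(293,497). Next I'll measure the hook-to-bar offset from these pixels.

Run:
```python
from h import *
s=dict(np.load('s2.npz'));t=dict(np.load('t2.npz'))
def proj(c,p):
    T=c['world_from_camera'];q=T[:3,:3].T@(np.array(p)-T[:3,3]);K=c['K'];return np.array([K[0,0]*q[0]/-q[2]+K[0,2],K[1,1]*-q[1]/-q[2]+K[1,2]])
C=lambda p:((proj(s,p)-[240,90])*4+1.5).round(1)
tc=np.array([.4911,-.1798]);y=np.radians(-4.5);X=np.array([np.cos(y),np.sin(y)]);Y=np.array([-X[1],X[0]])
for a in(0,.003):
    f=lambda x,h:C([*(tc+(x+a)*X),.3152-.1928+h])
    print(a,'spine',f(-.018,.13),'nose end',f(.016,.119),'archtop',f(0,.168),'bodytop',f(0,.093))
for b in((.548,-.187),(.551,-.187),(.548,-.190)):
    b=np.array(b);print(b,[C([*(b+k*Y),.23]) for k in(.026,0,-.026)])
p=cloud(s)
for n,c in(('s',s),('t',t)):
    p=cloud(c)
    m=(p[...,2]>.222)&(p[...,2]<.24)&(p[...,1]>-.235)&(p[...,1]<-.14)&(p[...,0]>.53)&(p[...,0]<.62);q=p[m][:,:2]-[.548,-.187]
    l=np.c_[q@X,q@Y];k=(abs(l[:,1])<.016)&(l[:,0]<.012)&(l[:,0]>-.02);print(n,'bar local x med',np.median(l[k,0]),np.polyfit(l[k,1],l[k,0],1),'y range',np.percentile(l[:,1],[2,98]),k.sum(),'z',p[m][k][:,2].mean())
```

```text
0 spine [155.1 489.5] nose end [204.  486.8] archtop [182.3 421.1] bodytop [180.5 534. ]
0.003 spine [159.5 487.8] nose end [208.2 485.2] archtop [186.8 419.5] bodytop [184.8 532.3]
[ 0.548 -0.187] [array([236.1, 463.1]), array([263.8, 483. ]), array([292.6, 503.6])]
[ 0.551 -0.187] [array([239.9, 461.4]), array([267.7, 481.2]), array([296.4, 501.7])]
[ 0.548 -0.19 ] [array([239.5, 465.2]), array([267.4, 485.2]), array([296.3, 505.9])]
s bar local x med -0.0020557215044652833 [ 0.00532418 -0.00167326] y range [-0.02795064  0.02903942] 37 z 0.23239655549905378
  return _methods._mean(a, axis=axis, dtype=dtype,
  ret = ret.dtype.type(ret / rcount)
Traceback (most recent call last):
TypeError: expected non-empty vector for x
```

drive_effector(deltas={"motion": [[0, 0.01, 0.003, 0, 0, 0, 0], [0, 0.02, 0.003, 0, 0, 0, 0], [0, 0.03, 0.003, 0, 0, 0, 0], [0, 0.04, 0.003, 0, 0, 0, 0], [0, 0.05, 0.003, 0, 0, 0, 0], [0, 0.055, 0.003, 0, 0, 0, 0], [0, 0.055, 0.003, 0, 0, 0, 0], [0, 0.055, 0.003, 0, 0, 0, 0]]})

```text
time_s: 6.7
tcp_pos: [0.5449, -0.1878, 0.3151]
ee_rot: [[0.997, -0.08, -0.001], [-0.08, -0.997, 0.0], [-0.001, -0.0, -1.0]]
wrist_force: [0.1, -0.2, -2.3]
gripper_width: 0.18
gripper_force: 30.0
```

Run:
```python
from h import *
go([.5463,-.187,.315],-4.5)
s=cap('side','s3')
cv2.imwrite('pics/crop5.png',cv2.resize(s['pixels'][165:245,270:370],None,fx=7,fy=7,interpolation=2)[:,:,::-1])
```

```text
t 6.7 tcp [ 0.5449 -0.1878  0.3151] yaw -4.57 tilt [-7.e-04  1.e-04 -1.e+00] F [ 0.08 -0.24 -2.34] M [-0.05  0.03  0.05] w 0.18017719264109433 | d [ 0.0014 -0.0009  0.0001] rz -0.07
```

View pics/crop5.png

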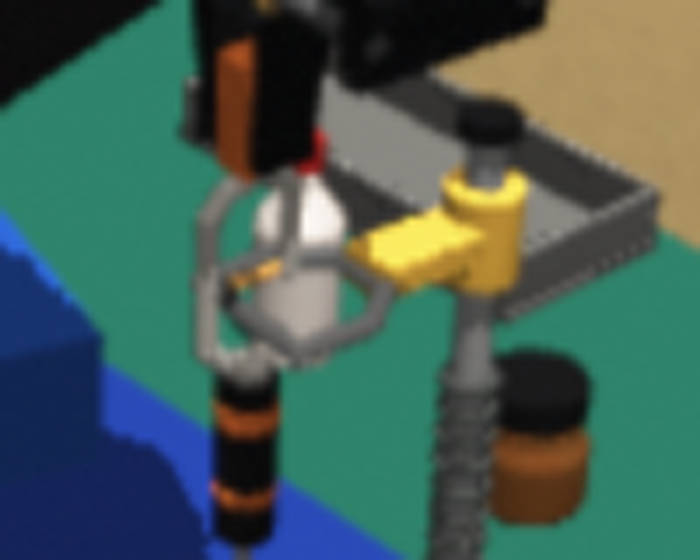

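The crop shows the bar, middle (256,318), under the nose and between nose (293,230) and spine (207,280), about 1 mm short of centre. Correcting that and starting to press.

drive_effector(deltas={"motion": [[0, 0.001, -0.001, 0.002, 0, 0, 0], [0, 0.001, -0.001, 0.007, 0, 0, 0], [0, 0.001, -0.001, 0.013, 0, 0, 0], [0, 0.001, -0.001, 0.019, 0, 0, 0], [0, 0.001, -0.001, 0.025, 0, 0, 0], [0, 0.001, -0.001, 0.03, 0, 0, 0], [0, 0.001, -0.001, 0.03, 0, 0, 0], [0, 0.001, -0.001, 0.03, 0, 0, 0]]})

```text
time_s: 7.55
tcp_pos: [0.5461, -0.1869, 0.2855]
ee_rot: [[0.997, -0.08, 0.0], [-0.08, -0.997, -0.0], [0.0, 0.0, -1.0]]
wrist_force: [-0.4, 0.6, 1.8]
gripper_width: 0.182
gripper_force: 30.0
```

```bash
python3 -c "
from h import *
go([.5463,-.187,.285],-4.5)"
```

```text
t 7.55 tcp [ 0.5461 -0.1869  0.2855] yaw -4.56 tilt [ 2.e-04 -2.e-04 -1.e+00] F [-0.41  0.58  1.81] M [0.27 0.26 0.02] w 0.18213688744404732 | d [0.0002 0.     0.0005] rz -0.06
```

drive_effector(deltas={"motion": [[0, 0, 0, 0.004, 0, 0, 0], [0, 0, 0, 0.008, 0, 0, 0], [0, 0, 0, 0.012, 0, 0, 0], [0, 0, 0, 0.012, 0, 0, 0], [0, 0, 0, 0.012, 0, 0, 0]]})

```text
time_s: 8.05
tcp_pos: [0.546, -0.187, 0.2733]
ee_rot: [[0.997, -0.08, -0.0], [-0.08, -0.997, -0.0], [-0.0, 0.0, -1.0]]
wrist_force: [-2.0, 0.8, 4.9]
gripper_width: 0.184
gripper_force: 30.0
```

drive_effector(deltas={"motion": [[0, 0, 0, 0.003, 0, 0, 0], [0, 0, 0, 0.006, 0, 0, 0], [0, 0, 0, 0.006, 0, 0, 0], [0, 0, 0, 0.006, 0, 0, 0]]})

```text
time_s: 8.45
tcp_pos: [0.5462, -0.187, 0.2677]
ee_rot: [[0.997, -0.08, 0.0], [-0.08, -0.997, -0.0], [0.0, 0.0, -1.0]]
wrist_force: [-1.0, 1.1, 4.6]
gripper_width: 0.176
gripper_force: 30.0
```

drive_effector(deltas={"motion": [[0, 0, 0, 0.002, 0, 0, 0], [0, 0, 0, 0.004, 0, 0, 0], [0, 0, 0, 0.004, 0, 0, 0], [0, 0, 0, 0.004, 0, 0, 0]]}, only="pos|wrist")

```text
tcp_pos: [0.5463, -0.187, 0.2639]
wrist_force: [-2.4, 1.0, 5.0]
```

drive_effector(deltas={"motion": [[0, 0, 0, 0.002, 0, 0, 0], [0, 0, 0, 0.004, 0, 0, 0], [0, 0, 0, 0.004, 0, 0, 0], [0, 0, 0, 0.004, 0, 0, 0]]}, only="pos|wrist")

```text
tcp_pos: [0.5465, -0.187, 0.2602]
wrist_force: [-1.8, 0.5, 6.6]
```

```bash
python3 -c "
from h import *
go([.5463,-.187,.285],-4.5)"
```

```text
t 9.25 tcp [ 0.5465 -0.187   0.2602] yaw -4.55 tilt [ 1.5e-03 -5.0e-04 -1.0e+00] F [-1.83  0.5   6.59] M [0.55 0.51 0.02] w 0.17862953738732607 | d [-0.0002  0.     -0.0248] rz -0.05
```

drive_effector(deltas={"motion": [[0, 0, 0, 0.002, 0, 0, 0], [0, 0, 0, 0.004, 0, 0, 0], [0, 0, 0, 0.004, 0, 0, 0], [0, 0, 0, 0.004, 0, 0, 0]]}, only="pos|wrist")

```text
tcp_pos: [0.5467, -0.187, 0.2564]
wrist_force: [-1.9, 1.6, 6.7]
```

Run:
```python
from h import *
s=cap('side','s4')
p=cloud(s);hsv=cv2.cvtColor(s['pixels'],cv2.COLOR_RGB2HSV).astype(int)
m=(hsv[...,0]>20)&(hsv[...,0]<35)&(hsv[...,1]>150)&(p[...,2]>.1)&(p[...,1]<-.15)&(p[...,0]>.55)
print(m.sum(),np.median(p[m],0)) # unloaded z .2376
```

```text
142 [ 0.6265641  -0.19729152  0.19816388]
```

Add to h.py:
```python
def ring():
    s=eyes.capture('side');p=cloud(s);hsv=cv2.cvtColor(s['pixels'],cv2.COLOR_RGB2HSV).astype(int)
    m=(hsv[...,0]>20)&(hsv[...,0]<35)&(hsv[...,1]>150)&(p[...,2]>.1)&(p[...,1]<-.15)&(p[...,0]>.55)
    z=sensors.sense()['tcp_pos'][2];h=np.median(p[m][:,2])-.2376
    print(m.sum(),'hanger mm',(h*1e3).round(1),'bar in seat z mm',((.230+h-(z-.1928+.156))*1e3).round(1))
```

```text
(no output)
```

drive_effector(deltas={"motion": [[0, 0, 0, 0.002, 0, 0, 0], [0, 0, 0, 0.004, 0, 0, 0], [0, 0, 0, 0.004, 0, 0, 0], [0, 0, 0, 0.004, 0, 0, 0]]}, only="pos|wrist")

```text
tcp_pos: [0.5464, -0.1873, 0.2526]
wrist_force: [-1.6, 0.9, 7.3]
```

```bash
python3 -c "
from h import *
ring()"
```

```text
143 hanger mm -41.9 bar in seat z mm -27.7
```

drive_effector(deltas={"motion": [[0, 0, 0, 0.002, 0, 0, 0], [0, 0, 0, 0.003, 0, 0, 0], [0, 0, 0, 0.003, 0, 0, 0]]}, only="pos|wrist")

```text
tcp_pos: [0.5457, -0.1875, 0.2492]
wrist_force: [-2.5, -0.2, 7.8]
```

```bash
python3 -c "
from h import *
ring()"
```

```text
141 hanger mm -40.8 bar in seat z mm -23.1
```

drive_effector(deltas={"motion": [[0, 0, 0, 0.001, 0, 0, 0], [0, 0, 0, 0.003, 0, 0, 0], [0, 0, 0, 0.003, 0, 0, 0]]}, only="pos|wrist")

```text
tcp_pos: [0.5455, -0.187, 0.2444]
wrist_force: [-1.2, -0.1, 1.9]
```

```bash
python3 -c "
from h import *
ring()"
```

```text
137 hanger mm -22.3 bar in seat z mm -0.2
```

drive_effector(deltas={"motion": [[0, 0, 0, 0.001, 0, 0, 0], [0, 0, 0, 0.002, 0, 0, 0], [0, 0, 0, 0.002, 0, 0, 0]]}, only="pos|wrist")

```text
tcp_pos: [0.5466, -0.1871, 0.2434]
wrist_force: [-0.7, -0.5, 2.8]
```

```bash
python3 -c "
from h import *
ring()"
```

```text
135 hanger mm -23.0 bar in seat z mm 0.3
```

Force dropped and the bar is on the seat, so it has snapped. Now the gentle tug.

drive_effector(deltas={"motion": [[0, 0, 0, -0.004, 0, 0, 0], [0, 0, 0, -0.01, 0, 0, 0], [0, 0, 0, -0.017, 0, 0, 0], [0, 0, 0, -0.024, 0, 0, 0], [0, 0, 0, -0.031, 0, 0, 0], [0, 0, 0, -0.037, 0, 0, 0], [0, 0, 0, -0.042, 0, 0, 0], [0, 0, 0, -0.045, 0, 0, 0]]}, only="pos|wrist")

```text
tcp_pos: [0.5461, -0.1869, 0.2888]
wrist_force: [-0.6, -0.2, -2.5]
```

drive_effector(deltas={"motion": [[0, 0, 0, -0.003, 0, 0, 0], [0, 0, 0, -0.005, 0, 0, 0], [0, 0, 0, -0.007, 0, 0, 0], [0, 0, 0, -0.007, 0, 0, 0]]}, only="pos|wrist")

```text
tcp_pos: [0.546, -0.1869, 0.2951]
wrist_force: [0.1, -0.1, -3.8]
```

Run:
```python
from h import *
ring();go([.5463,-.187,.30],-4.5)
s=cap('side','s5')
cv2.imwrite('pics/crop6.png',cv2.resize(s['pixels'][165:245,270:370],None,fx=7,fy=7,interpolation=2)[:,:,::-1])
```

```text
142 hanger mm 4.2 bar in seat z mm -24.2
t 12.45 tcp [ 0.546  -0.1869  0.2951] yaw -4.57 tilt [-3.e-04  1.e-04 -1.e+00] F [ 0.2   0.29 -2.8 ] M [ 0.01 -0.07 -0.05] w 0.182330712069508 | d [ 0.0003  0.0001 -0.0049] rz -0.07
```

View pics/crop6.png

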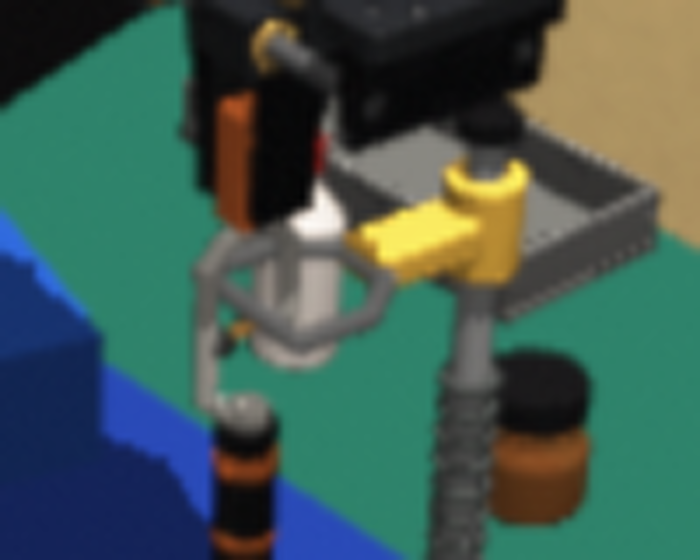

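The bar (around 256,290) lies inside the hook with the brass gate shut beneath it (240,328). Lifting a little more for margin, holding, then lowering.

drive_effector(deltas={"motion": [[0, 0, 0, -0.002, 0, 0, 0], [0, 0, 0, -0.004, 0, 0, 0], [0, 0, 0, -0.006, 0, 0, 0], [0, 0, 0, -0.006, 0, 0, 0], [0, 0, 0, -0.006, 0, 0, 0], [0, 0, 0, -0.006, 0, 0, 0]]}, only="pos|wrist")

```text
tcp_pos: [0.546, -0.1869, 0.3012]
wrist_force: [0.2, -0.0, -4.9]
```

```bash
python3 -c "
from h import *
ring()"
```

```text
138 hanger mm 10.1 bar in seat z mm -24.3
```

drive_effector(deltas={"motion": [[0, 0, 0, 0.005, 0, 0, 0], [0, 0, 0, 0.012, 0, 0, 0], [0, 0, 0, 0.019, 0, 0, 0], [0, 0, 0, 0.026, 0, 0, 0], [0, 0, 0, 0.032, 0, 0, 0], [0, 0, 0, 0.037, 0, 0, 0], [0, 0, 0, 0.041, 0, 0, 0], [0, 0, 0, 0.041, 0, 0, 0]]}, only="pos|wrist")

```text
tcp_pos: [0.5462, -0.187, 0.26]
wrist_force: [-0.1, -0.6, -1.7]
```

```bash
python3 -c "
from h import *
ring();go([.546,-.187,.259],-4.5)"
```

```text
143 hanger mm -6.7 bar in seat z mm -0.2
t 14.0 tcp [ 0.5462 -0.187   0.2604] yaw -4.56 tilt [ 2.e-04 -3.e-04 -1.e+00] F [ 0.31  0.05 -1.09] M [-0.07  0.14 -0.01] w 0.18509891445121887 | d [-0.0002 -0.      0.0014] rz -0.06
```

drive_effector(deltas={"motion": [[0, 0, 0, 0.001, 0, 0, 0], [0, 0, 0, 0.002, 0, 0, 0], [0, 0, 0, 0.002, 0, 0, 0], [0, 0, 0, 0.002, 0, 0, 0]]}, only="pos|wrist")

```text
tcp_pos: [0.5463, -0.187, 0.2585]
wrist_force: [-0.3, -0.5, -0.5]
```

drive_effector(deltas={"motion": [[0.25, 0, 0, 0, 0, 0, 0], [0.3, 0, 0, 0, 0, 0, 0], [0.5, 0, 0, 0, 0, 0, 0], [0.7, 0, 0, 0, 0, 0, 0], [0.8, 0, 0, 0, 0, 0, 0], [0.8, 0, 0, 0, 0, 0, 0], [0.8, 0, 0, 0, 0, 0, 0], [0.8, 0, 0, 0, 0, 0, 0]]}, only="pos|wrist|width")

```text
tcp_pos: [0.5461, -0.1869, 0.2583]
wrist_force: [0.2, -0.4, 0.0]
gripper_width: 0.749
```

```bash
python3 -c "
from h import *
ring()"
```

```text
142 hanger mm -8.8 bar in seat z mm -0.2
```

Released. The ring sits at −8.8 mm, as expected for the driver's weight. Retreating upward.

drive_effector(deltas={"motion": [[0.8, 0, 0, -0.008, 0, 0, 0], [0.8, 0, 0, -0.02, 0, 0, 0], [0.8, 0, 0, -0.04, 0, 0, 0], [0.8, 0, 0, -0.06, 0, 0, 0], [0.8, 0, 0, -0.08, 0, 0, 0], [0.8, 0, 0, -0.1, 0, 0, 0], [0.8, 0, 0, -0.12, 0, 0, 0], [0.8, 0, 0, -0.12, 0, 0, 0]]}, only="pos|wrist")

```text
tcp_pos: [0.5472, -0.1874, 0.3829]
wrist_force: [-0.2, -0.3, 0.2]
```

drive_effector(deltas={"motion": [[0.8, 0, 0, 0, 0, 0, 0], [0.8, 0, 0, 0, 0, 0, 0], [0.8, 0, 0, 0, 0, 0, 0], [0.8, 0, 0, 0, 0, 0, 0], [0.8, 0, 0, 0, 0, 0, 0], [0.8, 0, 0, 0, 0, 0, 0], [0.8, 0, 0, 0, 0, 0, 0], [0.8, 0, 0, 0, 0, 0, 0]]}, only="wrist")

```text
wrist_force: [-0.4, 0.6, 1.4]
```

Run:
```python
from h import *
ring()
s=cap('side','s6')
a=s['pixels'][155:265,265:385].astype(int)
for _ in range(8): b=eyes.capture('side')['pixels']
print('motion px',(abs(b[155:265,265:385].astype(int)-a).sum(2)>90).sum())
cv2.imwrite('pics/crop7.png',cv2.resize(s['pixels'][155:265,265:385],None,fx=5,fy=5,interpolation=2)[:,:,::-1])
```

```text
101 hanger mm -8.8 bar in seat z mm -120.2
motion px 0
```

View pics/crop7.png

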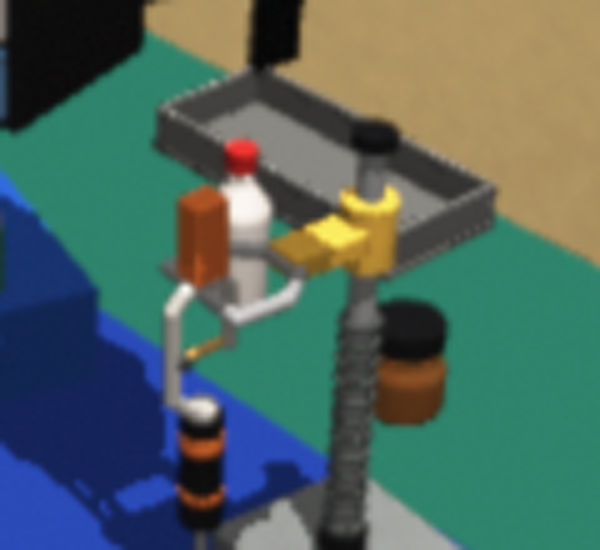

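The driver hangs upright and still from the bar. The gate is shut (205,348) below the bar and the gripper is clear. Handing in.

```bash
python3 -c "
from h import *
print(workorder.finish_job())"
```

```text
the job is handed in; nothing more can be done
None
```

The driver is hanging still by its hook from the D-ring's front bar, with the gate shut and the catch proven by a tug that lifted the ring about 10 mm, and the job is handed in; no verdict was shown.

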